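# Refit the caddy's vent cap and hold its lid open

## Robot

A 6-joint arm with a two-finger parallel gripper is mounted at the origin on a cart in front of the work surface, level with it; the furniture and walls round the work are solid. World frame = base frame: x ahead of the robot, y to its left, z up, the work surface at z = 0. Lengths are in m, angles in degrees, forces in N, time in s.
With the tool pointing down it reaches from about 0.3 to 0.875 m from the base axis. Payload 6.4 kg.
Tool frame: the origin (TCP) lies at the very end of the fingers, on their centre line; the grasp point (between the pads) lies 19 mm behind it (r.hold_point_z is the distance from the TCP to the grasp point, in m); z points along the fingers, y is the line along which they close (so a half turn about z gives the same grasp; the last joint's range is limited). The gripper opens to 85 mm and grips with 20 to 120 N. Pads are 22 mm wide; open, the fingers measure 114 mm over their backs; the gripper's body (76 mm by 85 mm) begins 54 mm behind the grasp point. The pads swing forward as they close: fully open they stand 13 mm farther back than shut.
Start: joints at [62.493, 10.359, 92.074, -0, 77.567, -11.82], TCP at [0.155, 0.554, 0.231] pointing down, gripper open.
Joint ranges: [-171.53, 171.53], [-51.25, 118.39], [17.06, 147.69], [-65.23, 245.23], [0, 150.52], [-178.68, 178.68]. Speed limits (degrees/s): [147.25, 147.25, 172.46, 180, 180, 180].

## Interface

Orientations are given as [roll, pitch, yaw] about the fixed x, y, z axes, in that order (R = Rz(yaw) Ry(pitch) Rx(roll)).
In Python, from plant import r gives the robot as it stands. Calls block until the motion is done:
- r.reach(position, orientation): joint-space move of the TCP to a pose.
- r.move_linear(position, rotation=None, rate=0.15, guard=None): straight line of the TCP; rotation=None keeps the orientation; rate is the mean speed in m/s. With guard (N) it stops when the force on the tool has changed by that much, and returns True; else False.
- r.goto_joints(angles): joint-space move.
- r.set_gripper(opening, squeeze=None): opening from 0.0 (shut) to 1.0 (fully open); squeeze is the grip in N (None keeps the last); returns when the fingers have stopped.
- r.dwell(seconds).
- r.ik(position, orientation): joint angles nearest the present ones, or None.
- r.capture(name): name is "scene" or "top"; returns a dict with "color" (384x512x3 uint8, blue, green, red), "fx", "fy", "cx", "cy" (pixels), "rvec" (rotation vector, rad) and "tvec" (3), from world to camera coordinates, as OpenCV has them. Camera axes: x right, y down, z forward; pixel columns grow to the right and rows downward; lengths in m; the calibration is good to about 2 mm. A picture is of the moment at which its call begins. There is no depth.
A pose or a line that the arm cannot do raises r.MotionError and nothing moves.
- r.job_done(): hands the job in; it is judged then, once.
Trained networks look in a picture, given as the dict that the camera call returned (one of the last four; its "shot" number tells which), for a name from the list of things; names that differ only in an ending like _2 or _b are one class to them, and where a whole thing is asked for, a point or a joint stands for the part that bears it (a point fixed in the world has none). Each returns a list of dicts, best first, with "p" (0 to 1); they miss things now and then, are a little off and sometimes report something else, mostly with a low value. They report only what shows in the picture. A call takes as long as a camera call. They do not tell look-alikes from the thing itself.
- r.recognise(picture, thing): "point" ([x, y, z] in m, in world coordinates, good to about 4 mm: the middle of the surface that is visible of it).
Readings, each from a call of its own:
- r.read_time(): time.
- r.read_joint_positions(): joint angles.
- r.read_joint_vel(): joint speeds.
- r.read_tau(): joint torques, N m.
- r.read_ee_pos(): TCP position.
- r.read_tool_rot(): TCP orientation.
- r.read_wrist_force(): force on the tool from outside, world axes, zero at the start.
- r.read_torque(): the same for the moment, N m.
- r.read_gripper_width(): opening from 0.0 (shut) to 1.0 (fully open).
- r.read_gripper_force(): force on a finger pad.
Only numpy, scipy, OpenCV 4.12 (cv2) and the standard library are available. Lean on these libraries where they do the work, as an engineer would, in place of code of your own. Each camera call takes 0.05 s, during which the arm holds its last target. There are 200 camera calls.

## Task

The vent cap of the food-waste caddy has been washed and is lying on the wire drainer: with the lid shut, seat it in the pocket in the caddy's lid, rim down and grip rib up, pushed in until its flange lies flush on the lid, and let go of it. Then lift the lid and hold it open at 45 degrees so that I can scrape a plate into the caddy, with the cap still seated; the lid falls shut by itself, so finish while you are still holding it there with the gripper. Leave the onion, apple, mug and tumbler where they are.

Things in the scene. Friction and masses are not known exactly. Their poses are not given: they have to be found in the camera images.
- caddy: food-waste caddy, a steel bin with rounded corners, 200 (x) x 180 (y) x 150 mm high, with a grey plastic lid hinged along its back (+x) edge; fixed to the worktop (does not slide). Origin: centre of its underside; x points from the handle side to the hinge side, z up. A thin wire carry bail hangs round its back
- caddy_lid (a joint): lid angle, rad: 0 shut, grows as the front edge (with the bar handle) is lifted, 0.785 = 45 degrees, stop at 1.9. The lid weighs about 0.32 kg, has almost no friction and falls shut when let go (from below about 85 degrees). Lid plate 206 (x) x 184 (y) x 8 mm, its top face 158 mm above the worktop when shut
- lid_hinge (a point): middle of the lid's hinge line, which runs along the caddy's y axis; 104 mm behind the caddy's middle, 154 mm above the worktop. Its frame turns with the lid: x from the bar towards the hinge, z out of the lid's top face
- lid_bar (a point): middle of the lid's handle: a round steel bar 12 mm thick along y, 80 mm straight between two posts, axis 32 mm above the lid's top face; when shut, 180 mm in front of the hinge line and 36 mm above it. Frame turns with the lid. Gripped from above, the bar turns between the finger pads as the lid opens
- lid_pocket (a point): centre of the mouth of the pocket in the lid, at the level of the lid's top face (4 mm above the hinge line), 62 mm in front of the hinge line; frame as the lid: x towards the hinge, y along the hinge, z out of the top face. The pocket's opening is 44 (x) x 72 (y) mm, straight walls, 22 mm deep, with a vented floor
- vent_cap: loose white plastic cap, about 70 g, starts rib up on the drainer, sloping 30 deg. Flange 56 (x) x 84 (y) x 4 mm; below it the rim 40 x 68, 10 deep (last 3 mm stepped in to 36 x 64); on top the grip rib, 10 thick (x), 50 long (y), 18 high. Origin: centre of the flange's underside; z up through the rib. Seated when the origin is at point lid_pocket, z out of the lid, either way round
- drainer: steel wire drainer for sponges, fixed to the worktop, about 95 (x) x 130 (y) mm, 75 mm high at the back; its wires slope up 30 degrees towards its +x side and turn up 8 mm in a low lip at the bottom edge, against which the cap's rim rests. Origin: centre of its underside on the worktop
- onion: red onion, 64 x 67 x 71 mm, bystander; origin at its underside
- apple: red apple, 80 x 78 x 69 mm, bystander; origin at its underside
- mug: white mug with a handle, 92 x 127 x 95 mm, bystander; origin at its underside
- tumbler: clear glass tumbler, 81 mm across, 93 mm high, bystander; origin at its underside
Not all that is in view belongs to the job. Of the things like the vent_cap, leave any that is green or orange; of the rest the larger one is meant.

How it is judged:
By the outcome, as a careful person would: the job done as asked, in the order asked, and still so for the second after the job is handed in, while the arm keeps its last pose, push and grip.
It also fails if it takes over 53 s, if anything falls off the work surface, if the arm or the gripper's body presses on something with over 40 N, if the wrist force passes 120 N, or if a joint passes its speed limit or range.

## Working session

There is one attempt and no reset: what is moved stays moved. The work goes in short steps, each a Python script; the robot and the scene stay as the last script left them, time stands still between calls to the robot, and variables do not carry over. Pictures are saved under pics/ and viewed, at most 10 in all, crops included, and the job is handed in when it is done.

```bash
mkdir -p pics; ls
python3 - <<'E'
from plant import r
import cv2,numpy as np
ims=[]
for n in("scene","top"):
    p=r.capture(n); cv2.imwrite(f"pics/{n}0.png",p["color"]); 
    R=cv2.Rodrigues(np.array(p["rvec"]))[0]; print(n,p["fx"],"cam",(-R.T@np.array(p["tvec"]).ravel()).round(3))
    for t in("vent_cap","drainer","caddy","caddy_lid","lid_bar","onion","apple","mug","tumbler"):
        for d in r.recognise(p,t)[:4]:
            q=np.array(d["point"]);c=cv2.projectPoints(q.reshape(1,3),np.array(p["rvec"]),np.array(p["tvec"]),np.array([[p["fx"],0,p["cx"]],[0,p["fy"],p["cy"]],[0,0,1]]),None)[0].ravel()
            print(t,round(d["p"],2),q.round(3),c.round())
    ims.append(p["color"])
print(r.read_time())
E
```

```text
pics
scene 494.0613729588436 cam [-0.302 -0.555  1.03 ]
vent_cap 0.82 [ 0.497 -0.204  0.054] [280. 251.]
vent_cap 0.68 [ 0.708 -0.21   0.023] [311. 211.]
vent_cap 0.61 [ 0.533 -0.34   0.023] [333. 266.]
vent_cap 0.54 [ 0.522 -0.041  0.025] [231. 234.]
drainer 0.91 [ 0.55  -0.179  0.056] [280. 235.]
caddy 0.74 [0.503 0.102 0.146] [179. 191.]
caddy_lid 0.78 [0.545 0.13  0.159] [178. 176.]
lid_bar 0.65 [0.545 0.128 0.156] [179. 177.]
onion 0.79 [0.726 0.034 0.045] [241. 179.]
apple 0.68 [ 0.723 -0.064  0.051] [269. 187.]
mug 0.84 [ 0.642 -0.44   0.061] [384. 241.]
tumbler 0.65 [ 0.713 -0.344  0.06 ] [357. 214.]
top 499.85927504845847 cam [ 0.444 -0.1    1.523]
vent_cap 0.9 [ 0.712 -0.207  0.029] [294. 168.]
vent_cap 0.84 [ 0.528 -0.041  0.023] [241. 230.]
vent_cap 0.75 [ 0.541 -0.34   0.022] [340. 223.]
vent_cap 0.67 [ 0.505 -0.198  0.053] [294. 236.]
drainer 0.8 [ 0.554 -0.18   0.055] [287. 219.]
drainer 0.3 [ 0.745 -0.349  0.031] [341. 156.]
caddy 0.62 [0.556 0.127 0.163] [177. 218.]
caddy_lid 0.78 [0.554 0.135 0.156] [174. 219.]
caddy_lid 0.43 [ 0.746 -0.35   0.032] [341. 156.]
lid_bar 0.66 [0.558 0.133 0.159] [175. 217.]
onion 0.66 [0.74  0.038 0.046] [213. 159.]
onion 0.5 [0.555 0.139 0.162] [173. 218.]
apple 0.61 [ 0.739 -0.062  0.062] [246. 158.]
mug 0.91 [ 0.664 -0.45   0.038] [376. 181.]
tumbler 0.88 [ 0.748 -0.344  0.031] [339. 155.]
1.0
```

Run:
```python
import cv2
a=cv2.imread("pics/scene0.png")[120:330,110:430];b=cv2.imread("pics/top0.png")[110:290,120:420]
cv2.imwrite("pics/s1.png",cv2.resize(a,None,fx=2.5,fy=2.5,interpolation=2))
cv2.imwrite("pics/t1.png",cv2.resize(b,None,fx=2.66,fy=2.66,interpolation=2))
```

```text
(no output)
```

View pics/s1.png

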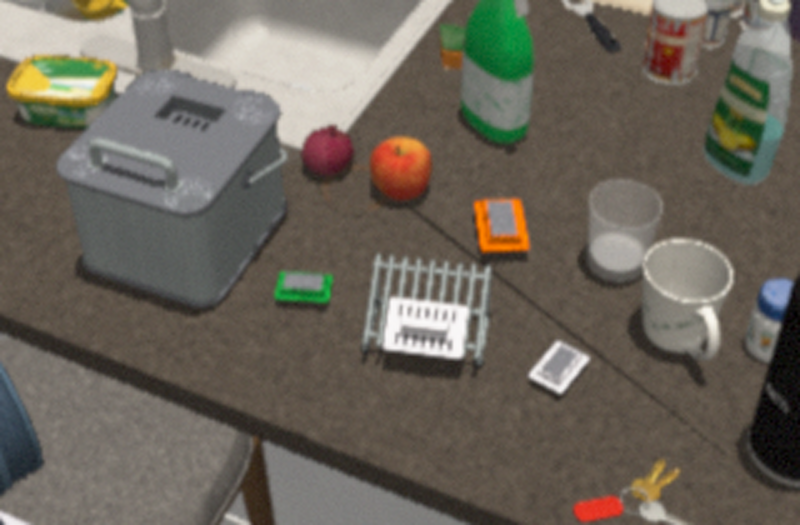

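View pics/t1.png

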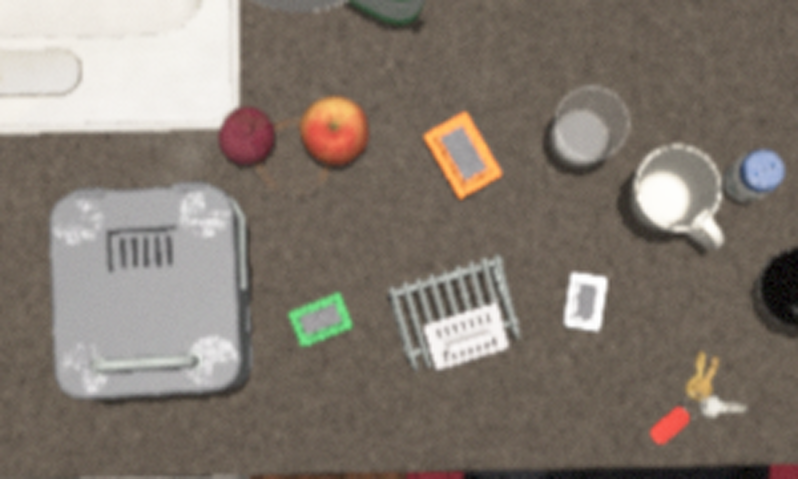

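Look-alikes (scene px): green at (231,234), orange at (311,211), small white at (333,266), and white on the drainer at (280,251). The last one is meant: not green or orange, the larger of the two whites, and lying on the drainer. I'll confirm it in an enlarged crop, with the lid alongside.

Run:
```python
import cv2,numpy as np
s=cv2.imread("pics/scene0.png");t=cv2.imread("pics/top0.png")
def c(im,x,y,w,h,W,H): return cv2.resize(im[y:y+h,x:x+w],(W,H),interpolation=cv2.INTER_CUBIC)
# panels, scale 5: cap scene, cap top, lid scene, lid top
A=c(s,252,216,80,60,400,300);B=c(t,262,200,80,60,400,300);C=c(s,130,140,100,75,400,300);D=c(t,135,175,100,90,400,300) 
D=c(t,135,178,100,75,400,300)
cv2.imwrite("pics/q1.png",np.vstack([np.hstack([A,B]),np.hstack([C,D])]))
```

```text
(no output)
```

View pics/q1.png

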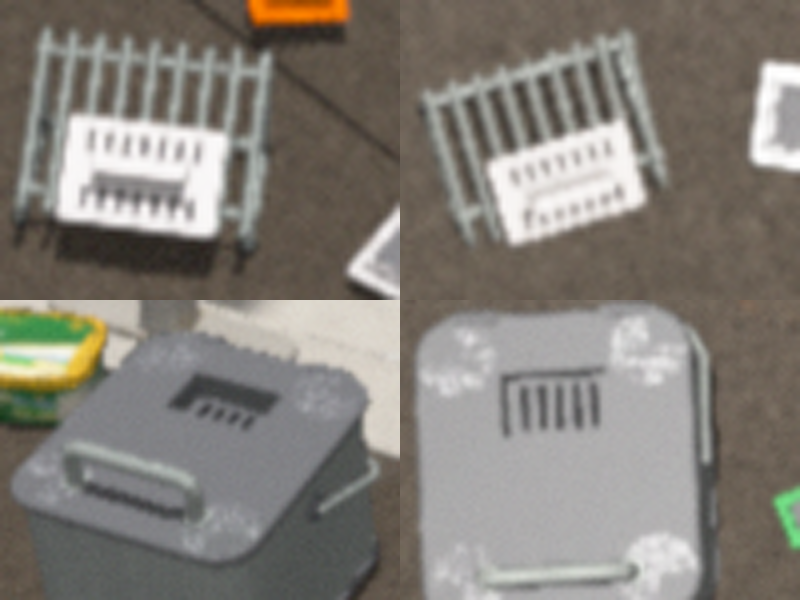

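Confirmed: the drainer panel shows the big white cap, rib up, with the rib line at about (587,187) in the top panel. Next I fit the cap and lid poses to both views.

```bash
cat > h.py <<'E'
import cv2,numpy as np
from scipy.optimize import minimize
from scipy.ndimage import map_coordinates
from scipy.spatial.transform import Rotation as Ro
def proj(p,X):
    K=np.array([[p["fx"],0,p["cx"]],[0,p["fy"],p["cy"]],[0,0,1]])
    return cv2.projectPoints(np.asarray(X,float).reshape(-1,3),np.array(p["rvec"],float),np.array(p["tvec"],float),K,None)[0].reshape(-1,2)
def box(x,y,z0,z1): return np.array([[a*x/2,b*y/2,c] for a in(-1,1) for b in(-1,1) for c in(z0,z1)])
CAP=[box(.056,.084,0,.004),box(.010,.05,.004,.022)]
def capR(yaw,tilt): return Ro.from_euler("ZY",[yaw,-tilt])   # +x side up by tilt
def white(p,roi):
    c=p["color"].astype(float); m=np.zeros(c.shape[:2]); x,y,w,h=roi
    g=np.clip((c.min(2)-130)/60,0,1); m[y:y+h,x:x+w]=g[y:y+h,x:x+w]
    k=cv2.morphologyEx((m>.5).astype(np.uint8),cv2.MORPH_CLOSE,np.ones((7,7)))
    n,l,s,_=cv2.connectedComponentsWithStats(k); i=1+np.argmax(s[1:,4])
    return cv2.GaussianBlur((l==i).astype(np.float32),(0,0),1)
def render(p,pos,R,shape,boxes=CAP):
    im=np.zeros(shape,np.uint8)
    for b in boxes:
        h=cv2.convexHull((proj(p,R.apply(b)+pos)).astype(np.float32)).reshape(-1,2)
        t=np.zeros(shape,np.uint8); cv2.fillConvexPoly(t,np.round(h*256).astype(np.int32),255,cv2.LINE_AA,8); im=np.maximum(im,t)
    return cv2.GaussianBlur(im.astype(np.float32)/255,(0,0),1)
def outline(a,b,z,f=.75,n=25,off=(0,0)):
    s=np.linspace(-f,f,n)
    P=[np.c_[s*a/2,e*b/2*np.ones(n),z*np.ones(n)] for e in(-1,1)]+[np.c_[e*a/2*np.ones(n),s*b/2,z*np.ones(n)] for e in(-1,1)]
    return np.vstack(P)+[*off,0]
E
cat > fit.py <<'E'
from plant import r
from h import *
P=[r.capture("scene"),r.capture("top")]
rois=[(255,225,50,45),(275,220,40,35)]
M=[white(p,q) for p,q in zip(P,rois)]
def cost(v,sel=(0,1)):
    R=capR(v[3],v[4]); return sum(((render(P[i],v[:3],R,M[i].shape)-M[i])**2).sum() for i in sel)
def nm(c,x0,st):
    S=np.vstack([x0]+[np.array(x0)+np.eye(len(x0))[i]*st[i] for i in range(len(x0))])
    return minimize(c,x0,method="Nelder-Mead",options=dict(initial_simplex=S,xatol=1e-5,fatol=1e-3,maxiter=600))
x0=[.505,-.2,.045,.25,.52]; st=[.01,.01,.01,.1,.1]
o=nm(cost,x0,st);print("cap free",o.x[:3].round(4),np.degrees(o.x[3:]).round(1),o.fun)
o=nm(lambda v:cost([*v,np.radians(30)]),x0[:4],st[:4]);print("cap 30",o.x[:3].round(4),np.degrees(o.x[3]).round(1),o.fun)
cap=o.x
# lid
G=[]
for p in P:
    g=cv2.GaussianBlur(p["color"].astype(np.float32),(0,0),1.0)
    G.append(np.sqrt(sum(cv2.Sobel(g[...,i],cv2.CV_32F,1,0)**2+cv2.Sobel(g[...,i],cv2.CV_32F,0,1)**2 for i in range(3))))
    G[-1]=np.minimum(G[-1],150)
# caddy frame: hinge x=+.104, plate centre ~0.104-.206/2=0.001 ; pocket centre .042
PK=outline(.044,.072,.158,.9,15,(.042,0)); LD=outline(.206,.184,.158,.7,25,(.001,0))
def lc(v,sel=(0,1),parts=(PK,LD)):
    R=Ro.from_euler("z",v[2]);s=0
    for i in sel:
        for L in parts:
            q=proj(P[i],R.apply(L)+[v[0],v[1],0]); s-=map_coordinates(G[i],[q[:,1],q[:,0]],order=1).mean()
    return s
def lf(**k):
    g=min(((lc([x,y,a],**k),x,y,a) for x in np.arange(.525,.59,.004) for y in np.arange(.1,.16,.004) for a in np.radians(np.arange(-8,9,2))))
    return nm(lambda v:lc(v,**k),g[1:],[.004,.004,.03])
for nme,k in dict(both={},scene=dict(sel=(0,)),top=dict(sel=(1,)),pocket=dict(parts=(PK,)),lid=dict(parts=(LD,))).items():
    q=lf(**k); print("lid",nme,q.x[:2].round(4),np.degrees(q.x[2]).round(2),round(q.fun,1))
    if nme=="both": lid=q.x
np.savez("fit.npz",cap=cap,lid=lid)
out=[]
for i,p in enumerate(P):
    im=cv2.resize(p["color"],None,fx=5,fy=5,interpolation=cv2.INTER_CUBIC)
    T=lambda X:[tuple(int(c) for c in (q*5+2)) for q in proj(p,X)]
    for X in (Ro.from_euler("z",lid[2]).apply(np.vstack([PK,LD,np.c_[np.full(9,-.076),np.linspace(-.04,.04,9),np.full(9,.19)]]))+[lid[0],lid[1],0],):
        for q in T(X): cv2.circle(im,q,2,(0,0,255),-1)
    R=capR(cap[3],np.radians(30))
    for q in T(R.apply(np.vstack([outline(.056,.084,.004,1),outline(.01,.05,.022,1)]))+cap[:3]): cv2.circle(im,q,2,(255,0,0),-1)
    (a,b),(c,d)=[((250,220),(120,135)),((260,205),(135,175))][i]
    out.append(np.hstack([im[b*5:b*5+300,a*5:a*5+300],cv2.resize(im[d*5:d*5+500,c*5:c*5+560],(400,300))]))
cv2.imwrite("pics/ov.png",np.vstack(out)); print(r.read_time())
E
python3 fit.py
```

```text
cap free [ 0.5061 -0.2022  0.0503] [15.  32.8] 199.4258270263672
cap 30 [ 0.5062 -0.202   0.0502] 15.2 201.70516967773438
lid both [0.5557 0.1368] 3.82 -543.0
lid scene [0.5523 0.1362] 2.47 -273.4
lid top [0.5564 0.138 ] 3.01 -285.0
lid pocket [0.5569 0.1396] 1.84 -288.1
lid lid [0.5516 0.1356] 2.27 -280.1
1.1
```

View pics/ov.png

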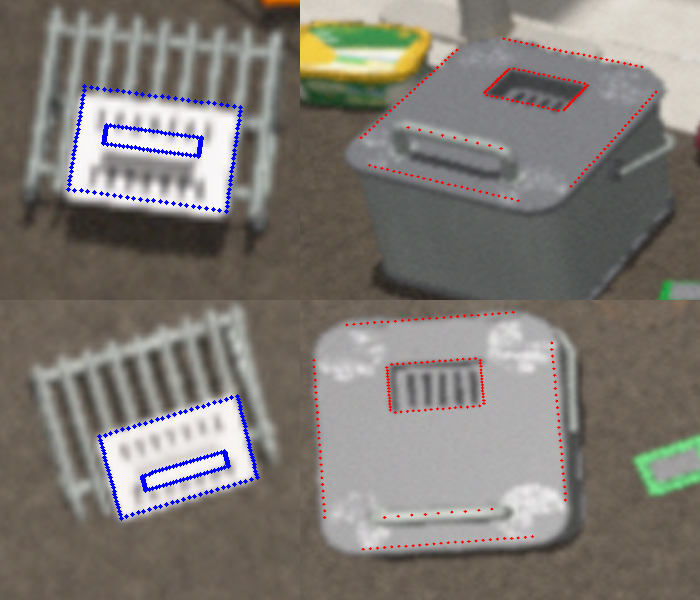

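The cap fit is good. The lid yaw is loose, so I'll refine it with an edge-normal least-squares fit.

```bash
cat > lid.py <<'E'
from h import *
from scipy.optimize import least_squares
def seg(p0,p1,n=20): return np.array(p0)+np.linspace(0,1,n)[:,None]*(np.array(p1)-np.array(p0))
z=.158
def S(P): return [seg(*q) for q in P]
a,b=-.102,.104; h=.092; k=.035
LIDS=dict(R=([a+k,-h,z],[b-k,-h,z]),L=([a+k,h,z],[b-k,h,z]),F=([a,-h+k,z],[a,h-k,z]),B=([b,-h+k,z],[b,h-k,z]))
x0,x1,w=.020,.064,.036; e=.004
PKS=dict(pR=([x0+e,-w,z],[x1-e,-w,z]),pL=([x0+e,w,z],[x1-e,w,z]),pF=([x0,-w+e,z],[x0,w-e,z]),pB=([x1,-w+e,z],[x1,w-e,z]))
def lidfit(P,use,v0,rng=3.0,it=6,verbose=True):
    "use: list of (cam index, edge name)"
    ALL={**LIDS,**PKS}; v=np.array(v0,float)
    gs=[cv2.GaussianBlur(p["color"],(0,0),.8).astype(np.float32).mean(2) for p in P]
    for _ in range(it):
        R=Ro.from_euler("z",v[2]); obs=[]
        for i,nme in use:
            X=seg(*ALL[nme]); q=proj(P[i],R.apply(X)+[v[0],v[1],0]); d=q[-1]-q[0]; n=np.array([-d[1],d[0]])/np.linalg.norm(d)
            s=np.arange(-rng,rng+.01,.25); prof=np.array([map_coordinates(gs[i],[(q[:,1]+t*n[1]),(q[:,0]+t*n[0])],order=1) for t in s])
            g=np.abs(np.gradient(prof,axis=0)); m=g.mean(1)
            j=g.argmax(0); off=s[j]; ok=np.abs(off-np.median(off))<.8
            for x,qq,o in zip(X[ok],q[ok],off[ok]): obs.append((i,nme,x,qq+o*n,n))
        def res(u):
            RR=Ro.from_euler("z",u[2]); out=[]
            for i in range(len(P)):
                oi=[o for o in obs if o[0]==i]
                if oi:
                    q=proj(P[i],RR.apply(np.array([o[2] for o in oi]))+[u[0],u[1],0])
                    out+=list(((q-np.array([o[3] for o in oi]))*np.array([o[4] for o in oi])).sum(1))
            return np.array(out)
        v=least_squares(res,v,loss="soft_l1",f_scale=.4,x_scale=[.01,.01,.03]).x
    rr=res(v); lab=[(o[0],o[1]) for i in range(len(P)) for o in obs if o[0]==i]
    if verbose: print(v[:2].round(4),np.degrees(v[2]).round(2),{f"{l[0]}{l[1]}":(round(float(np.mean([x for x,y in zip(rr,lab) if y==l])),2),sum(y==l for y in lab)) for l in use})
    return v
E
cat > runlid.py <<'E'
from plant import r
from lid import *
P=[r.capture("scene"),r.capture("top")]
v=[.554,.137,.045]
T=[(1,e) for e in "RLFB"];Sc=[(0,e) for e in "RFB"]
Tp=[(1,"pB"),(1,"pL"),(1,"pR"),(1,"pF")];Sp=[(0,"pB"),(0,"pL"),(0,"pR"),(0,"pF")]
for u in (T,Sc+[(0,"L")],T+Sc,Tp,Sp,Tp+Sp,T+Tp,T+Sc+Tp+Sp): lidfit(P,u,v)
E
python3 runlid.py
```

```text
[0.5513 0.1363] 2.28 {'1R': (-0.75, 20), '1L': (0.73, 20), '1F': (0.39, 20), '1B': (-1.32, 12)}
[0.5488 0.1349] 3.88 {'0R': (-0.77, 18), '0F': (0.42, 19), '0B': (-1.18, 16), '0L': (0.94, 19)}
[0.5509 0.1346] 2.78 {'1R': (-0.17, 20), '1L': (1.36, 19), '1F': (0.18, 20), '1B': (-1.51, 12), '0R': (-0.69, 18), '0F': (0.89, 20), '0B': (-0.75, 16)}
[0.5575 0.139 ] 2.39 {'1pB': (0.3, 20), '1pL': (-0.56, 18), '1pR': (0.72, 16), '1pF': (-0.43, 18)}
[0.5542 0.1372] 2.58 {'0pB': (0.17, 20), '0pL': (-0.22, 20), '0pR': (0.34, 19), '0pF': (-0.14, 20)}
[0.5562 0.1385] 1.86 {'1pB': (-0.11, 19), '1pL': (-0.19, 18), '1pR': (1.02, 16), '1pF': (-0.77, 20), '0pB': (0.66, 20), '0pL': (-0.44, 20), '0pR': (0.11, 18), '0pF': (0.36, 19)}
[0.556  0.1377] 3.26 {'1R': (-1.17, 20), '1L': (0.31, 20), '1F': (2.22, 19), '1B': (0.34, 13), '1pB': (-0.24, 20), '1pL': (-0.28, 17), '1pR': (1.09, 18), '1pF': (-0.96, 20)}
[0.5547 0.1362] 4.17 {'1R': (-0.66, 20), '1L': (0.84, 18), '1F': (1.54, 16), '1B': (-0.12, 13), '0R': (-1.13, 17), '0F': (2.05, 20), '0B': (0.16, 15), '1pB': (-0.72, 20), '1pL': (-0.01, 16), '1pR': (1.37, 19), '1pF': (-1.42, 20), '0pB': (0.26, 20), '0pL': (-0.27, 20), '0pR': (0.09, 16), '0pF': (-0.08, 20)}
```

```bash
cat > mv.py <<'E'
from h import *
def tool(R,s):   # tool z opposite the thing's z, tool y along s * its x
    M=R.as_matrix(); z=-M[:,2]; y=s*M[:,0]; return np.c_[np.cross(y,z),y,z]
def rpy(M): return Ro.from_matrix(M).as_euler("xyz",degrees=True)
CAPP=np.array([.5062,-.202,.0502]); CR=capR(np.radians(15.2),np.radians(30)); CZ=CR.as_matrix()[:,2]
YAW=np.radians(2.4); LR=Ro.from_euler("z",YAW); LC=np.array([.556,.1382,0])
def lidR(th): return LR*Ro.from_euler("y",th)
E
python3 - <<'E'
from plant import r
from mv import *
for s in(1,-1):
    print(s,r.ik(CAPP+.006*CZ,rpy(tool(CR,s))),r.ik(LC+LR.apply([.042,0,.166]),rpy(tool(LR,s))))
H=LC+LR.apply([.104,0,.154])
for s in(1,-1):
  for tilt in(0,20,35,45):
    R=lidR(np.pi/4); R2=lidR(np.radians(tilt)); T=tool(R2,s)
    print(s,tilt,H+R.apply([-.18,0,.036]),r.ik(H+R.apply([-.18,0,.036])+T[:,2]*.019,rpy(T)))
E
```

```text
1 [-51.02328798  11.68856173 120.86726727  42.37145486  42.76095725
 -96.84829447] [ 2.11456314e+00  1.88216031e+01  8.95458664e+01 -2.54444375e-14
  7.16325305e+01 -2.85436857e-01]
-1 [-51.02328798  11.68856173 120.86726727  42.37145486  42.76095725
  83.15170553] None
1 0 [0.55817471 0.13829115 0.30673506] [ 2.09436864e+00  7.95568034e+00  8.82650680e+01 -2.54444375e-14
  8.37792517e+01 -3.05631362e-01]
1 20 [0.55817471 0.13829115 0.30673506] [ 2.14147640e+00  2.15628778e+01  7.37058272e+01 -9.14251701e-02
  1.04731090e+02 -2.66180778e-01]
1 35 [0.55817471 0.13829115 0.30673506] [  2.16590224  31.78727048  63.60548293  -0.15443676 119.60693249
  -0.26806118]
1 45 [0.55817471 0.13829115 0.30673506] [  2.17799733  38.39138784  57.52286777  -0.20223911 129.08535467
  -0.2844875 ]
-1 0 [0.55817471 0.13829115 0.30673506] None
-1 20 [0.55817471 0.13829115 0.30673506] None
-1 35 [0.55817471 0.13829115 0.30673506] None
-1 45 [0.55817471 0.13829115 0.30673506] None
```

```bash
cat > grasp.py <<'E'
from plant import r
from mv import *
T=rpy(tool(CR,1))
r.set_gripper(.55,40)
r.move_linear([.155,.5,.34],rate=.3)
r.reach(CAPP+.25*CZ,T); print("t",r.read_time())
r.move_linear(CAPP+.05*CZ,rate=.25)
print("guard",r.move_linear(CAPP+.0065*CZ,rate=.06,guard=6),r.read_ee_pos(),r.read_wrist_force())
r.set_gripper(0,40); print(r.read_gripper_width()*85,r.read_gripper_force(),r.read_wrist_force(),r.read_time())
E
python3 grasp.py
```

```text
t 4.9417
guard False [ 0.50312248 -0.20284981  0.05581571] [-0.13229325 -0.57761636 -0.90223928]
8.66348808258194 42.276917695999146 [-2.05784819  0.24871527  2.14021745] 7.1917
```

```bash
cat > carry.py <<'E'
from plant import r
from mv import *
r.move_linear(CAPP+.07*CZ,rate=.12)
T=rpy(tool(LR,1)); q=LC+LR.apply([.042,0,.158+.0065])
r.reach(q*[.9,0,1]+[0,-.1,.2],T)
r.reach(q+[0,0,.1],T); r.move_linear(q+[0,0,.03],rate=.2)
print(r.read_gripper_width()*85,r.read_gripper_force(),r.read_ee_pos(),r.read_time())
P=[r.capture("scene"),r.capture("top")]
import pickle; pickle.dump(P,open("P1.pkl","wb"))
A=cv2.resize(P[0]["color"][110:230,120:240],(600,600),interpolation=2)[100:500];
B=cv2.resize(P[1]["color"][170:270,130:230],(400,400),interpolation=2)
cv2.imwrite("pics/h1.png",np.hstack([A[:,:400],B]))
E
python3 carry.py
```

```text
8.560695521045472 41.81165099143982 [0.59851686 0.13890904 0.19536491] 10.5333
```

View pics/h1.png

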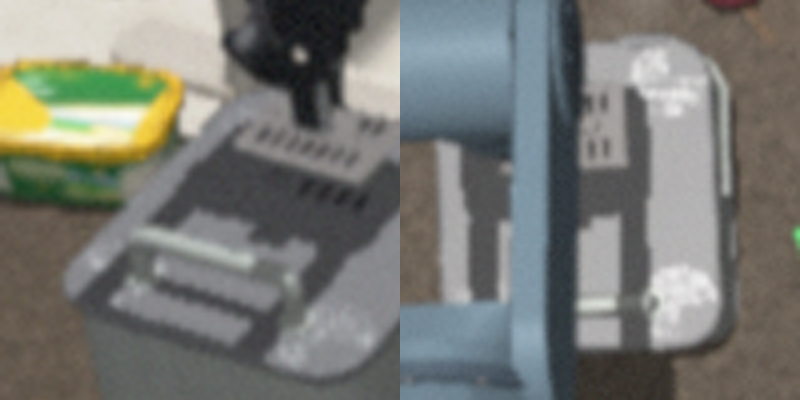

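Cap is held level above the pocket (flange front edge at (235,148)–(362,188) in the left panel). Next I measure its in-hand offset from the flange edges.

```bash
cat > off.py <<'E'
import pickle
from mv import *
from lid import seg
P=pickle.load(open("P1.pkl","rb"))
tcp=np.array([0.59851686,0.13890904,0.19536491]); o=tcp-[0,0,.0065]
a,b,t=.028,.042,.004
E={"0 front top":(0,[-a,-.03,t],[-a,.036,t]),"0 left top":(0,[-a+.004,b,t],[.0,b,t]),"0 front bot":(0,[-a,-.03,0],[-a,.036,0]),"0 right top":(0,[-a+.004,-b,t],[0,-b,t]),
"1 right top":(1,[-a+.004,-b,t],[a-.006,-b,t]),"1 front top":(1,[-a,-b+.004,t],[-a,-.028,t])}
for k,(i,p,q) in E.items():
    X=LR.apply(seg(p,q))+o; u=proj(P[i],X); d=u[-1]-u[0]; n=np.array([-d[1],d[0]])/np.linalg.norm(d)
    g=cv2.GaussianBlur(P[i]["color"],(0,0),.7).astype(np.float32).mean(2); s=np.arange(-4,4.01,.25)
    m=np.mean([map_coordinates(g,[u[:,1]+e*n[1],u[:,0]+e*n[0]],order=1) for e in s],axis=1)
    # px per mm for motion in lid x,y
    J=[((proj(P[i],X+LR.apply(w))-u).mean(0)@n) for w in ([.001,0,0],[0,.001,0],[0,0,.001])]
    gr=np.gradient(m); j=[c for c in range(1,len(s)-1) if abs(gr[c])>=abs(gr[c-1]) and abs(gr[c])>abs(gr[c+1]) and abs(gr[c])>1]
    print(k,u[0].round(),u[-1].round(),"peaks",[(s[c],round(gr[c],1)) for c in j],"px/mm xyz",np.round(J,2))
E
python3 off.py
```

```text
0 front top [189. 163.] [168. 157.] peaks [(np.float64(-2.75), np.float32(6.4)), (np.float64(0.25), np.float32(-2.6)), (np.float64(2.75), np.float32(1.9))] px/mm xyz [0.24 0.   0.26]
0 left top [167. 156.] [172. 151.] peaks [(np.float64(-3.75), np.float32(1.2)), (np.float64(-1.0), np.float32(-1.6)), (np.float64(3.0), np.float32(-2.3))] px/mm xyz [-0.   -0.28 -0.23]
0 front bot [189. 164.] [169. 158.] peaks [(np.float64(-1.75), np.float32(6.5)), (np.float64(1.25), np.float32(-2.6))] px/mm xyz [0.24 0.   0.26]
0 right top [193. 163.] [198. 158.] peaks [(np.float64(-2.75), np.float32(1.5)), (np.float64(1.0), np.float32(-3.8))] px/mm xyz [-0.   -0.29 -0.22]
1 right top [187. 209.] [186. 192.] peaks [(np.float64(-0.25), np.float32(-6.8))] px/mm xyz [-0.   -0.37 -0.05]
1 front top [185. 211.] [181. 211.] peaks [(np.float64(-0.5), np.float32(6.4)), (np.float64(2.75), np.float32(-1.0))] px/mm xyz [0.37 0.   0.04]
```

Run:
```python
import pickle
from mv import *
P=pickle.load(open("P1.pkl","rb")); o=np.array([0.59851686,0.13890904,0.19536491])-[0,0,.0065]
p=P[0]; im=cv2.resize(p["color"][125:185,150:230],(800,600),interpolation=cv2.INTER_CUBIC); ims=[]
for d in ([0,0,0],[-.0006,.0013,-.006]):
    k=im.copy()
    for z,c in((.004,(0,0,255)),(0,(255,0,0))):
        for q in proj(p,LR.apply(outline(.056,.084,z,1))+o+d): cv2.circle(k,tuple(int(v) for v in ((q-[150,125])*10+4.5)),2,c,-1)
    for q in proj(p,LR.apply(outline(.01,.05,.022,1))+o+d): cv2.circle(k,tuple(int(v) for v in ((q-[150,125])*10+4.5)),2,(0,255,0),-1)
    for q in proj(p,LR.apply(outline(.044,.072,.158,1,off=(.042,0)))+LC): cv2.circle(k,tuple(int(v) for v in ((q-[150,125])*10+4.5)),2,(0,255,255),-1)
    ims.append(k[50:550,:][:,100:700])
cv2.imwrite("pics/o2.png",cv2.resize(np.hstack(ims),(800,333))) if 0 else cv2.imwrite("pics/o2.png",np.vstack([cv2.resize(i,(720,300),interpolation=3) if 0 else i[100:400] for i in ims]))
```

```text
(no output)
```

View pics/o2.png

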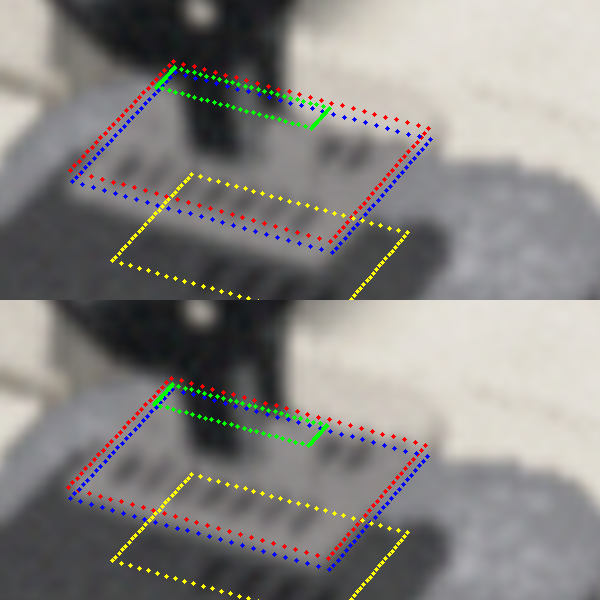

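The cap sits about 6 mm lower in the pads than planned, and roughly 1 mm off in y. I'll apply the correction and lower it under guard.

```bash
cat > ins.py <<'E'
from plant import r
from mv import *
q=LC+LR.apply([.042+.0012,-.001,0])
r.move_linear([q[0],q[1],.190],rate=.1)
f0=np.array(r.read_wrist_force())
g=r.move_linear([q[0],q[1],.1655],rate=.04,guard=5)
print(g,r.read_ee_pos(),np.array(r.read_wrist_force())-f0,r.read_torque(),r.read_gripper_width()*85,r.read_time())
E
python3 ins.py
```

```text
True [0.59942513 0.1386925  0.17452723] [-0.8445807  -1.23262794  3.56978558] [-0.07416281  0.0727956   0.04378212] 8.99332290246551 11.325
```

```bash
cat > look.py <<'E'
import sys,pickle
from plant import r
from mv import *
P=[r.capture("scene"),r.capture("top")]; pickle.dump(P,open("P2.pkl","wb"))
A=cv2.resize(P[0]["color"][125:185,150:210],(400,400),interpolation=2); B=cv2.resize(P[1]["color"][180:230,155:205],(400,400),interpolation=2)
cv2.imwrite(f"pics/{sys.argv[1]}.png",np.hstack([A,B]))
E
python3 look.py k1
```

```text
(no output)
```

View pics/k1.png

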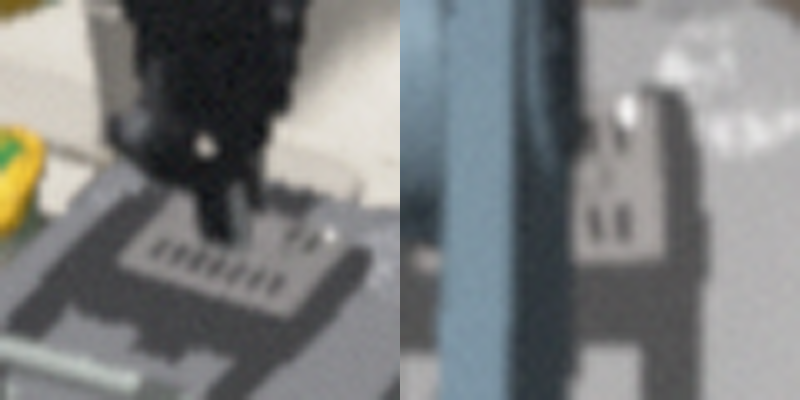

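Run:
```python
import pickle
from mv import *
P=pickle.load(open("P2.pkl","rb")); p=P[0]
tcp=np.array([0.59942513,0.1386925,0.17452723])
for off in(.0065,.0095,.0125,.0165):
    o=tcp-[0,0,off]; c=[[-.028,.042,0],[-.028,-.042,0],[.028,-.042,.004]]
    q=proj(p,LR.apply(c)+o); t=proj(P[1],LR.apply([[-.028,-.042,.004],[.028,-.042,.004]])+o)
    print(off,"flange above lid mm",round((o[2]-.158)*1e3,1),((q-[150,125]+.5)*6.667).round(),((t-[155,180]+.5)*8).round()+[400,0])
```

```text
0.0065 flange above lid mm 10.0 [[124. 259.]
 [296. 307.]
 [359. 224.]] [[666. 253.]
 [659.  89.]]
0.0095 flange above lid mm 7.0 [[125. 265.]
 [296. 313.]
 [360. 230.]] [[668. 253.]
 [660.  90.]]
0.0125 flange above lid mm 4.0 [[126. 270.]
 [297. 318.]
 [360. 235.]] [[669. 254.]
 [661.  92.]]
0.0165 flange above lid mm 0.0 [[127. 278.]
 [298. 326.]
 [361. 243.]] [[671. 255.]
 [663.  93.]]
```

```bash
cat > pk.py <<'E'
import pickle
from mv import *
from lid import seg
P=pickle.load(open("P2.pkl","rb")); I0=[cv2.imread("pics/scene0.png"),cv2.imread("pics/top0.png")]
def prof(i,img,X,rng=5):
    u=proj(P[i],X); d=u[-1]-u[0]; n=np.array([-d[1],d[0]])/np.linalg.norm(d); s=np.arange(-rng,rng+.01,.5)
    g=img.astype(np.float32).mean(2)
    m=np.mean([map_coordinates(g,[u[:,1]+e*n[1],u[:,0]+e*n[0]],order=1) for e in s],axis=1)
    J=[((proj(P[i],X+LR.apply(w))-u).mean(0)@n) for w in ([.001,0,0],[0,.001,0],[0,0,.001])]
    return s,m,np.round(J,2)
np.set_printoptions(linewidth=200)
for i in(0,1):
    for nme,a,b in (("back",[.064,-.03,0],[.064,.03,0]),("left",[.026,.036,0],[.058,.036,0]),("front",[.02,-.03,0],[.02,.03,0]),("right",[.026,-.036,0],[.058,-.036,0])):
        s,m,J=prof(i,I0[i],LR.apply(seg(a,b))+LC+[0,0,.158]); print(i,nme,m.round().astype(int),J)
    s,m,J=prof(i,I0[i],LR.apply(seg([-.076,-.033,.19],[-.076,.033,.19]))+LC); print(i,"bar",m.round().astype(int),J)
tcp=np.array([0.59942513,0.1386925,0.17452723])-[0,0,.008]; a,b=.028,.042
for k,(i,p,q) in {"s front":(0,[-a,-.036,0],[-a,.036,0]),"s right":(0,[-a+.004,-b,.004],[.005,-b,.004]),"s left":(0,[-a+.004,b,.004],[.005,b,.004]),"t right":(1,[-a+.004,-b,.004],[a-.02,-b,.004]),"t front":(1,[-a,-b+.004,.002],[-a,-.027,.002])}.items():
    s,m,J=prof(i,P[i]["color"],LR.apply(seg(p,q))+tcp); print(k,m.round().astype(int),J)
E
python3 pk.py
```

```text
0 back [ 75  70  68  68  67  67  70  77  88 102 114 123 128 130 130 130 130 130 131 131 131] [0.23 0.   0.25]
0 left [135 134 134 134 133 132 131 130 128 121 111  96  81  71  65  63  63  66  71  79  89] [ 0.   -0.27 -0.22]
0 front [131 131 131 131 130 130 129 126 120 113 103  96  91  89  91  94  97  98  94  88  82] [0.24 0.   0.25]
0 right [ 86  85  84  83  82  80  80  81  86  95 105 115 123 127 130 130 130 131 131 131 131] [ 0.   -0.29 -0.21]
0 bar [131 129 126 122 117 115 119 130 144 158 168 171 169 160 149 140 135 132 131 130 130] [0.27 0.   0.26]
1 back [133 137 143 147 146 140 128 117 117 127 141 155 164 169 170 171 171 171 170 170 171] [0.36 0.   0.05]
1 left [174 174 173 172 170 170 169 169 166 160 149 133 120 112 119 137 150 159 160 156 145] [ 0.   -0.36 -0.07]
1 front [173 173 173 173 173 173 173 172 171 169 164 158 150 143 137 133 132 131 131 132 131] [0.36 0.   0.04]
1 right [146 153 146 136 121 110 117 128 146 162 168 172 173 173 174 174 175 175 175 175 176] [-0.   -0.36 -0.05]
1 bar [169 161 150 141 136 145 161 179 195 203 204 197 186 177 171 169 170 172 173 173 173] [0.38 0.   0.01]
s front [ 70  70  70  70  71  74  83  96 113 127 135 136 132 125 119 115 112 113 116 121 126] [0.25 0.   0.26]
s right [128 126 124 126 131 137 140 140 139 135 126 112  96  83  75  72  71  71  72  74  81] [-0.   -0.29 -0.21]
s left [ 86  78  73  71  71  71  72  76  85 100 117 129 136 138 136 131 126 124 126 129 128] [ 0.   -0.28 -0.22]
t right [141 145 153 159 161 163 161 157 148 135 116 100  91  84  84  84  86  89 101 116 135] [-0.   -0.37 -0.05]
t front [ 83  83  84  84  85  86  91  97 111 125 139 151 153 154 151 147 146 145 144 143 144] [0.37 0.   0.04]
```

Camera-relative measurement puts the cap about +1.8 mm in y and +0.5 mm in x from the pocket. I'll shift it and retry with a small guarded search.

```bash
cat > ins2.py <<'E'
from plant import r
from mv import *
base=np.array([0.59942513,0.1386925,0]); z=.1745
for d in [(-.5,-1.8),(-.5,-3),(-1.8,-1.8),(.8,-1.8),(-.5,-.8)]:
    q=base+LR.apply(np.array([*d,0])/1e3)
    r.move_linear([*r.read_ee_pos()[:2],.1775],rate=.05); r.move_linear([q[0],q[1],.1775],rate=.05)
    f0,m0=np.array(r.read_wrist_force()),np.array(r.read_torque())
    g=r.move_linear([q[0],q[1],.1645],rate=.04,guard=6); e=r.read_ee_pos()
    print(d,g,np.round(e,4),(np.array(r.read_wrist_force())-f0).round(1),(np.array(r.read_torque())-m0).round(2),round(r.read_time(),1))
    if e[2]<.1705: break
E
python3 ins2.py
```

```text
(-0.5, -1.8) True [0.5997 0.1371 0.1683] [1.9 1.2 3.6] [-0.1  -0.09  0.07] 12.2
```

```bash
python3 - <<'E'
from plant import r
import numpy as np
e=r.read_ee_pos(); f0=np.array(r.read_wrist_force()); m0=np.array(r.read_torque())
g=r.move_linear([e[0],e[1],.160],rate=.03,guard=18)
print(g,np.round(r.read_ee_pos(),4),(np.array(r.read_wrist_force())-f0).round(1),(np.array(r.read_torque())-m0).round(2),r.read_gripper_width()*85,round(r.read_time(),1))
E
python3 look.py k2
```

```text
True [0.5997 0.1372 0.1681] [-2.2  0.2  2.3] [-0.07  0.18  0.02] 8.866840913026886 12.4
```

View pics/k2.png

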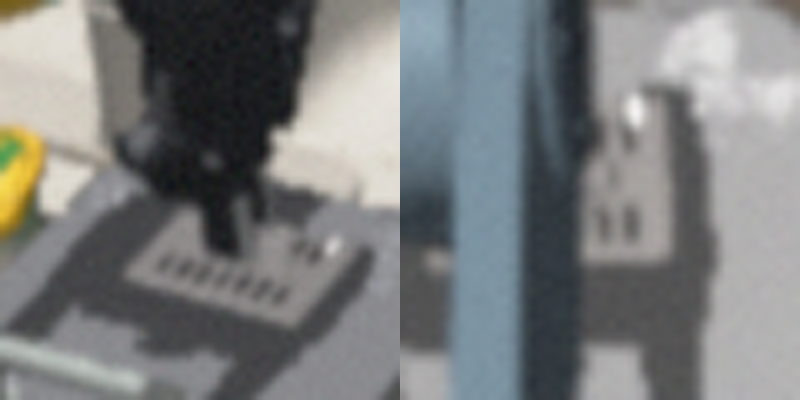

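```bash
cat > press.py <<'E'
from plant import r
from mv import *
e=np.array(r.read_ee_pos()); 
r.set_gripper(.35); r.move_linear([e[0],e[1],.200],rate=.12); r.set_gripper(0)
f0=np.array(r.read_wrist_force())
for dy in(0,.014,-.014):
    q=e+LR.apply([0,dy,0])
    r.move_linear([q[0],q[1],.188],rate=.1)
    g=r.move_linear([q[0],q[1],.170],rate=.03,guard=22)
    print(dy,g,np.round(r.read_ee_pos(),4),(np.array(r.read_wrist_force())-f0).round(1),round(r.read_time(),1))
    r.move_linear([q[0],q[1],.190],rate=.1)
r.set_gripper(.35)
E
python3 press.py
```

```text
0 True [0.6004 0.1373 0.1801] [-1.6 -0.3  7.3] 14.4
0.014 True [0.5996 0.1511 0.18  ] [-3.  -0.6  6.3] 15.3
-0.014 True [0.6008 0.1236 0.18  ] [-2.6 -0.   5.8] 16.4
```

Rib top touches at z = 0.180 at the centre and both ends, so the cap is fully seated. Now grip the bar.

```bash
cat > bar.py <<'E'
from plant import r
from mv import *
T=rpy(tool(LR,1)); b=np.array([.4812,.134,.190])
e=r.read_ee_pos(); r.move_linear([e[0],e[1],.26],rate=.25)
r.set_gripper(.45); r.move_linear([b[0],b[1],.25],T,rate=.25)
print(r.move_linear([b[0],b[1],.21],rate=.2),r.move_linear([b[0],b[1],.171],rate=.08,guard=6),np.round(r.read_ee_pos(),4))
f0=np.array(r.read_wrist_force()); r.set_gripper(0,40)
print(r.read_gripper_width()*85,r.read_gripper_force(),(np.array(r.read_wrist_force())-f0).round(1),np.round(r.read_ee_pos(),4),round(r.read_time(),1))
E
python3 bar.py; python3 look.py k3
```

```text
False False [0.4814 0.134  0.1713]
10.839700704763693 39.14689600467682 [-8.4 -1.7  7.1] [0.4799 0.134  0.1717] 19.7
```

```bash
cat > open.py <<'E'
from plant import r
from mv import *
b=np.array([.4797,.134,.190]); H=b-LR.apply([-.18,0,.036])
for th in np.arange(7.5,45.1,7.5):
    T=tool(lidR(np.radians(th/2)),1); p=H+lidR(np.radians(th)).apply([-.18,0,.036])+T[:,2]*.0188
    r.move_linear(p,rpy(T),rate=.08)
    e=np.array(r.read_ee_pos()); print(th,(e-p).round(4),np.round(r.read_wrist_force(),1),round(r.read_gripper_width()*85,1),round(r.read_time(),1))
    if np.linalg.norm(r.read_wrist_force())>40: break
P=[r.capture("scene"),r.capture("top")]
import pickle; pickle.dump(P,open("P3.pkl","wb"))
cv2.imwrite("pics/f1.png",np.hstack([cv2.resize(P[0]["color"][80:240,110:270],(400,400),interpolation=2),cv2.resize(P[1]["color"][130:290,110:270],(400,400),interpolation=2)]))
E
python3 open.py
```

```text
7.5 [-0.0003 -0.0001 -0.0006] [ 0.8 -0.7 -3.2] 10.2 20.3
15.0 [-0.0007 -0.0001 -0.001 ] [-1.8 -0.2 -2.8] 10.3 20.7
22.5 [-0.0008 -0.0001 -0.0004] [-5.  -2.4 -0.7] 10.3 21.2
30.0 [-0.0011 -0.0001 -0.0002] [-6.7 -1.4  0.4] 10.6 21.6
37.5 [-0.001  -0.      0.0004] [-7.7 -1.7  4.3] 10.4 22.1
45.0 [-0.0007 -0.      0.0011] [-8.4 -1.4  7.4] 10.7 22.5
```

View pics/f1.png

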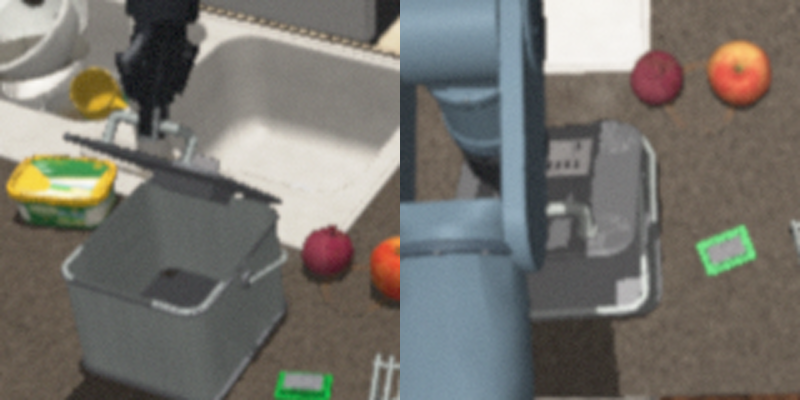

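Lid is held open with the bin mouth visible, and the cap shows in its pocket at (567,160) in the right panel. Quick check of the angle against the projected model.

Run:
```python
import pickle
from mv import *
P=pickle.load(open("P3.pkl","rb")); H=np.array([.4797,.134,.190])-LR.apply([-.18,0,.036])
def rr(z,k=.03):
    o=[]
    for sx,sy,a0 in((1,1,0),(-1,1,90),(-1,-1,180),(1,-1,270)):
        for a in np.radians(np.arange(a0,a0+91,10)): o.append([-.103+sx*(.103-k)+k*np.cos(a),sy*(.092-k)+k*np.sin(a),z])
    return np.array(o)
for th in(41,45,49):
    R=lidR(np.radians(th)); X=np.vstack([rr(.004),rr(-.004)]); q=(proj(P[0],R.apply(X)+H)-[110,80]+.5)*2.5
    t=(proj(P[1],R.apply([[-.062-.028,-.042,.008],[-.062+.028,-.042,.008]])+H)-[110,130]+.5)*2.5+[400,0]
    print(th,"leftmost",q[q[:,0].argmin()].round(),"rightmost",q[q[:,0].argmax()].round(),"cap right F/B",t.round().tolist())
e=np.array(__import__("plant").r.read_ee_pos()); print(e)
```

```text
41 leftmost [ 65. 150.] rightmost [280. 198.] cap right F/B [[588.0, 176.0], [591.0, 141.0]]
45 leftmost [ 69. 138.] rightmost [280. 197.] cap right F/B [[587.0, 171.0], [591.0, 139.0]]
49 leftmost [ 72. 126.] rightmost [281. 196.] cap right F/B [[586.0, 166.0], [591.0, 137.0]]
[0.5497185  0.13694985 0.29036272]
```

Run:
```python
from plant import r
print(r.read_wrist_force(),r.read_gripper_force(),r.read_time()); print(r.job_done())
```

```text
[-8.05373168 -2.33538996  7.15164439] 39.08860266208649 22.6
the job is handed in; nothing more can be done
None
```

The vent cap is seated flush in the lid pocket and released, the gripper is holding the lid open at about 45°, the onion, apple, mug and tumbler were not touched, and I handed the job in at 22.6 s.

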